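# Hang two slotted brackets on their grooved pins

## Robot

A 7-joint arm with a two-finger parallel gripper is mounted at the origin on a cart in front of the work surface, level with it; the furniture and walls round the work are solid. World frame = base frame: x ahead of the robot, y to its left, z up, the work surface at z = 0. Lengths are in mm, angles in degrees, forces in N, time in s.
With the tool pointing down it reaches from about 400 to 750 mm from the base axis. Payload 19.5 kg.
Tool frame: the origin (TCP) lies at the very end of the fingers, on their centre line; the grasp point (between the pads) lies manip.tcp_to_grasp behind it (manip.tcp_to_grasp is the distance from the TCP to the grasp point, in mm); y points along the fingers, z is the direction in which the jaws open and shut, and the axes are right-handed (so a half turn about y gives the same grasp; the last joint's range is limited). The gripper opens to 85 mm and grips with 20 to 120 N. Pads are 22 mm wide; open, the fingers measure 114 mm over their backs; the gripper's body (76 mm by 85 mm) begins 54 mm behind the grasp point. The pads swing forward as they close: fully open they stand 13 mm farther back than shut.
Start: joints at [-67.191, 40.479, -1.581, 85.061, 1.261, 54.483, -4.326], TCP at [244.796, 520.26, 231.268] pointing down, gripper open.
Joint ranges: [-155.06, 155.06], [-18.47, 123.98], [-90, 86.84], [0, 140.48], [-83.41, 263.41], [0, 116], [-161.91, 161.91]. Speed limits (degrees/s): [108.29, 108.29, 147.25, 147.25, 172.46, 172.46, 172.46].

## Interface

Orientations are given as a 3x3 rotation matrix whose columns are the frame's x, y, z axes.
In Python, from workcell import manip, cams gives the robot as it stands. The module is installed in compiled form; this text tells all that it offers.
- The arm moves only by the shell command python3 -m inch 'ROWS' [FORCE]. ROWS is JSON, a list of rows, each a list of 3 entries, a list of its own where there are three numbers: the finger opening in mm, from 0 to 85.4, then the shift along the tool's x, y, z in mm, then the turn about the tool's y in rad. In form: [[claw, [x, y, z], roll], ...]. A call has 1 to 5 rows; each row is the pose to reach, as a shift and turn from the pose commanded when the call began, along the tool's axes at that moment; what a row does not reach only later rows make up. A row lasts 1/8 s, in which the tool goes at most 62.5 mm and 10.7 degrees, less where a joint would pass 70% of its speed; a pose out of reach is approached as far as the arm can. A call with a gripper value outside its range is refused whole. The fingers move at their own pace and stop on an object; FORCE is the grip in N (left out, the last holds). Time passes only in rows, so rows that repeat a pose let the fingers close. It gives the time, the measured TCP pose, the force and the opening at its end, in the units of the state.
- manip.get_state(): the state, without advancing time (a new reading comes with each control period).
- cams.snapshot(name): name is "side" or "top"; returns a dict with "pixels" (420x560x3 uint8, blue, green, red), "depth" (420x560 float32, mm along the optical axis (not along the pixel's ray), 0 where there is no reading), "fov_y" (degrees; the focal length in pixels is half the picture's height over the tangent of half this angle, whatever the lens; pixels are square), "cx", "cy" (the principal point, pixels), "R" (3x3) and "t" (3): a world point X has camera coordinates R X + t. Camera axes: x right, y down, z forward; pixel columns grow to the right and rows downward; lengths in mm; the calibration is good to about 2 mm. A picture is of the moment at which its call begins.
- manip.hand_in(): hands the job in, once; it reports no verdict.
The state is a dict: "time_s": time; "q": joint angles; "dq": joint speeds; "tau": joint torques, N m; "tcp_pos": TCP position; "tool_rot": TCP orientation; "wrist_force": force on the tool from outside, world axes, zero at the start; "moment": the same for the moment, N m; "width": opening from 0.0 (shut) to 1.0 (fully open).
Only numpy, scipy, OpenCV 4.12 (cv2) and the standard library are available. Lean on these libraries where they do the work, as an engineer would, in place of code of your own. Each camera call takes 0.05 s, during which the arm holds its last target.

## Task

Hang the two slotted steel brackets on the pin stands ready for priming: the tall bracket on the high pin, the short one on the low pin. Bring each in from the stand's open side so that its slot slides sideways over the pin between head and collar, and let it down so that the pin sits in the notch above the slot's inner end and the bracket hangs straight, clear of the stand's base. Do not shift the engine parts standing around.

Things in the scene. Friction and masses are not known exactly. Their poses are not given: they have to be found in the camera images.
- tall_bracket_mid (a point): tall slotted steel bracket, loose, about 0.36 kg, standing on its foot: upright plate 50 mm wide (own y), 10 mm thick (own x), centred on a foot block 50 (x) x 60 (y) x 16 mm; 190 mm tall in all. This point: mid-plate on its centreline, half-way up; z up. The top 53 mm of the plate is solid, to hold it by
- tall_bracket_notch (a point): tall bracket: place of the pin's axis when it hangs, 132 mm above the underside, mid-plate; bracket's axes. A level slot 18 mm wide goes through the plate, centreline 120 mm above the underside, open only at the -y edge, ending 9 mm past the plate's centreline; over its inner end a notch, 18 mm wide, centred on the plate, roof 137 mm above the underside
- short_bracket_mid (a point): short slotted steel bracket, loose, about 0.28 kg, standing on its foot: upright plate 50 mm wide (own y), 10 mm thick (own x), centred on a foot block 50 (x) x 60 (y) x 16 mm; 136 mm tall in all. This point: mid-plate on its centreline, half-way up; z up. The top 53 mm of the plate is solid, to hold it by
- short_bracket_notch (a point): short bracket: place of the pin's axis when it hangs, 78 mm above the underside, mid-plate; bracket's axes. A level slot 18 mm wide goes through the plate, centreline 66 mm above the underside, open only at the +y edge, ending 9 mm past the plate's centreline; over its inner end a notch, 18 mm wide, centred on the plate, roof 83 mm above the underside
- high_pin (a point): middle of the groove of the high stand's level pin, 175 mm above the bench. x = along the pin from its free end (head) to its post, y = to the left as seen looking that way, z up. Pin 10 mm round; groove 17 mm long between head (outer end at x -14.5 mm) and collar (x 8.5 to 13.5), both 24 mm diameter
- high_stand: high pin stand, dark steel, fixed to the bench; origin on the bench under the pin's groove, axes as the pin's. Base 110 x 130 x 12 mm; post 28 x 40 mm behind the pin, from x 36 mm, ending 12 mm above the pin's axis. A guard plate as high as the pin's axis, 80 mm deep, closes the -y side, its inner face 52 mm from the pin's axis; the other side is open
- low_pin (a point): middle of the groove of the low stand's level pin, 117 mm above the bench. x = along the pin from its free end (head) to its post, y = to the left as seen looking that way, z up. Pin 10 mm round; groove 17 mm long between head (outer end at x -14.5 mm) and collar (x 8.5 to 13.5), both 24 mm diameter
- low_stand: low pin stand, dark steel, fixed to the bench; origin on the bench under the pin's groove, axes as the pin's. Base 110 x 130 x 12 mm; post 28 x 40 mm behind the pin, from x 36 mm, ending 12 mm above the pin's axis. A guard plate as high as the pin's axis, 80 mm deep, closes the +y side, its inner face 52 mm from the pin's axis; the other side is open
- piston_mid (a point): loose bystander: engine piston with its connecting rod standing upright, 72 x 61 x 160 mm; its middle, half-way up. Leave it where it is
- cylinder_mid (a point): loose bystander: small clutch cylinder with a red rod, 54 x 80 x 78 mm; its middle, half-way up. Leave it where it is
- elbow_mid (a point): loose bystander: grey cast elbow pipe, 75 x 100 x 58 mm; its middle, half-way up. Leave it where it is
- pump_mid (a point): loose bystander: small electric washer pump, lying, 65 x 97 x 36 mm; its middle, half-way up. Leave it where it is
There are look-alikes about, which are no part of the job. Leave any green or purple look-alike of the part that bears short_bracket_mid alone.

How it is judged:
By the outcome, as a careful person would: the job done as asked, in the order asked, and still so for the second after the job is handed in, with the robot touching nothing.
It also fails if it takes over 67 s, if anything falls off the work surface, if the arm or the gripper's body presses on something with over 40 N, if the wrist force passes 120 N, or if a joint passes its speed limit or range.

## Working session

There is one attempt and no reset: what is moved stays moved. The work goes in short steps, Python scripts to look and compute and a shell command to move; the robot and the scene stay as the last step left them, time stands still between calls to the robot, and variables do not carry over. Pictures are saved under pics/ and viewed, and the job is handed in when it is done.

```bash
mkdir -p pics; python3 - <<'E'
from workcell import manip,cams
import cv2,numpy as np,pickle
s=manip.get_state();print(s,manip.tcp_to_grasp)
for n in ("side","top"):
    d=cams.snapshot(n);pickle.dump(d,open(n+"0.pkl","wb"));cv2.imwrite(f"pics/{n}0.png",d["pixels"])
    print(n,d["fov_y"],d["cx"],d["cy"],d["R"],d["t"],(d["depth"]>0).mean())
E
```

```text
{'time_s': 0.0, 'q': array([-67.19113769,  40.51346279,  -1.58358422,  85.08506858,
         1.259173  ,  54.48384363,  -4.32481742]), 'dq': array([ 0.03318164, -0.0482497 , -0.00965812, -0.02308455,  0.10760531,
       -0.03058765,  0.02866987]), 'tau': array([ 6.04072902e-04, -8.83229756e+01,  1.23464607e+00, -2.36170113e+01,
        1.69090438e-02,  6.54591931e-03,  3.36494693e-06]), 'tcp_pos': array([244.67345124, 520.03625218, 230.829156  ]), 'tool_rot': array([[ 9.04850183e-01, -4.79193935e-04,  4.25729864e-01],
       [-4.25730134e-01, -1.03064177e-03,  9.04849596e-01],
       [ 5.17654379e-06, -9.99999354e-01, -1.13658370e-03]]), 'wrist_force': array([ 0.10374803,  1.00586763, -0.11594717]), 'moment': array([ 0.04522447, -0.01515949,  0.01266607]), 'width': 0.99965468901313} 18.700000000000003
side 42.70370634267269 277.3875639618965 210.1936736257644 [[ 0.89073251 -0.45451828  0.00295532]
 [-0.19359815 -0.38526648 -0.90226908]
 [ 0.41123637  0.80310826 -0.43116328]] [-428.72108665  207.62860117 1115.24243076] 0.8848724489795918
top 42.4830064568257 274.94237481818914 218.52432636444018 [[ 0.0262175  -0.99964554  0.00463093]
 [-0.99067762 -0.02660124 -0.13360471]
 [ 0.13368054 -0.00108498 -0.99102388]] [ -28.03040543  524.10077179 1466.18737645] 0.9958801020408163
```

View pics/side0.png

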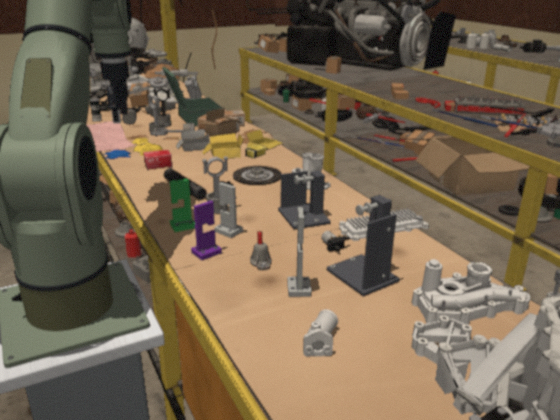

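View pics/top0.png

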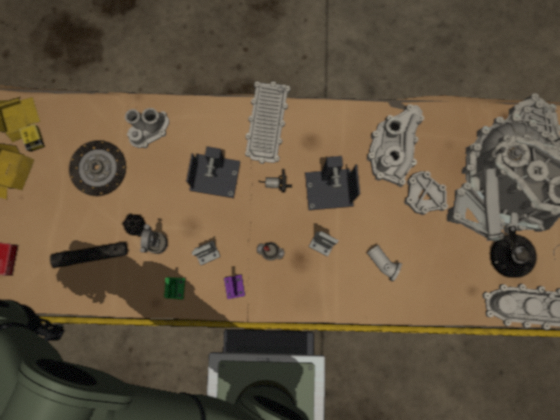

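```bash
cat > h.py <<'E'
import numpy as np,cv2,pickle
def cloud(d):
    Z=d["depth"];h,w=Z.shape;f=h/2/np.tan(np.radians(d["fov_y"]/2))
    v,u=np.mgrid[:h,:w]
    P=np.stack([(u-d["cx"])/f*Z,(v-d["cy"])/f*Z,Z],-1)
    W=(P-d["t"])@d["R"]
    W[Z<=0]=np.nan
    return W
def proj(d,X):
    c=np.asarray(X)@d["R"].T+d["t"];f=420/2/np.tan(np.radians(d["fov_y"]/2))
    return c[...,:2]/c[...,2:]*f+[d["cx"],d["cy"]]
E
python3 - <<'E'
from h import *
for n,(a,b,c,e) in dict(side=(170,120,450,360),top=(120,120,420,320)).items():
    d=pickle.load(open(n+"0.pkl","rb"));W=cloud(d)
    im=cv2.resize(d["pixels"][b:e,a:c],None,fx=2.6,fy=2.4 if n=="side" else 2.6,interpolation=cv2.INTER_CUBIC)
    cv2.imwrite(f"pics/{n}0z.png",im)
    print(n)
    for (u,v) in ([(299,255),(228,210),(370,270),(205,235),(330,320)] if n=="side" else [(212,160),(334,165),(325,240),(207,252),(225,190),(320,200),(270,300),(235,285)]):
        print(u,v,W[v,u].round(1))
E
```

```text
side
299 255 [ 447.3 -165.5  101. ]
228 210 [474.4 300.3   0.7]
370 270 [ 585.4 -229.9   61.4]
205 235 [330.3  89.7  54.4]
330 320 [ 437.9 -307.6   33.2]
top
212 160 [664.6 156.8 124.4]
334 165 [ 644.8 -159.8  187. ]
325 240 [ 457.2 -143.   151.6]
207 252 [425.5 168.5  51.7]
225 190 [604.5 129.2  18.6]
320 200 [ 583.6 -140.2   15.5]
270 300 [ 2.999e+02 -6.400e+00 -2.000e-01]
235 285 [338.6  91.4  18.1]
```

View pics/side0z.png

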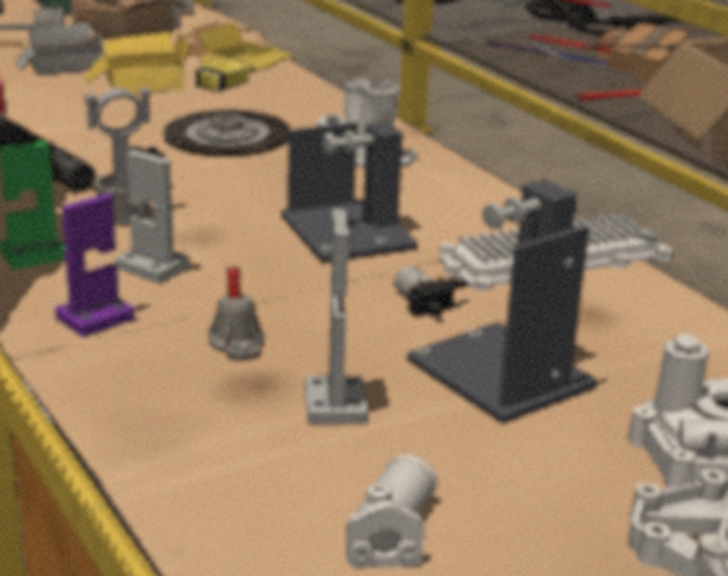

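View pics/top0z.png

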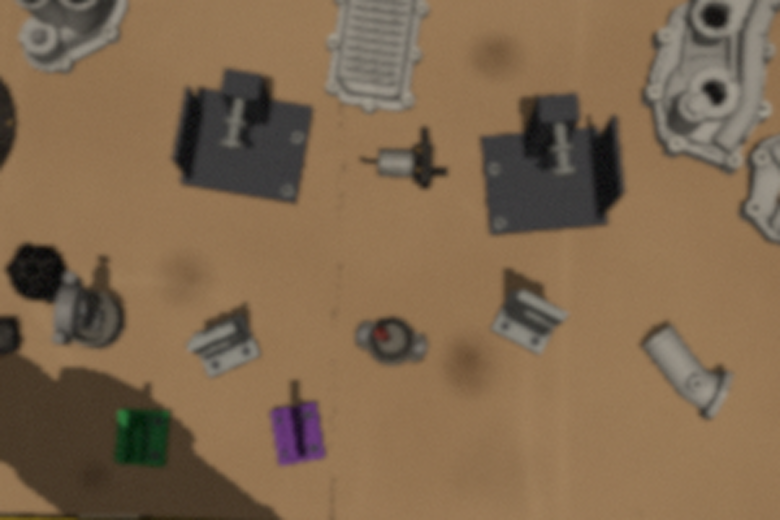

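```bash
python3 - <<'E'
from h import *
C={n:cloud(pickle.load(open(n+"0.pkl","rb"))) for n in("top","side")}
def rect(P):
    r=cv2.minAreaRect(P[:,:2].astype(np.float32));return [np.round(x,1) for x in r]
def q(name,x0,x1,y0,y1,z0,z1):
    for n,W in C.items():
        P=W.reshape(-1,3);m=(P[:,0]>x0)&(P[:,0]<x1)&(P[:,1]>y0)&(P[:,1]<y1)&(P[:,2]>z0)&(P[:,2]<z1)
        p=P[m]
        if len(p)>4: print(name,n,len(p),p.mean(0).round(1),"min",p.min(0).round(0),"max",p.max(0).round(0),rect(p))
        else: print(name,n,len(p))
q("tall top",380,540,-220,-80,175,210)
q("tall plate",380,540,-220,-80,30,170)
q("tall foot",380,540,-220,-80,8,24)
q("short top",370,520,110,230,125,150)
q("short plate",370,520,110,230,30,125)
q("short foot",370,520,110,230,8,24)
q("hi base",520,700,-260,-80,5,20)
q("hi pin",560,650,-190,-110,160,190)
q("hi post",640,700,-200,-110,175,200)
q("hi guard",520,700,-260,-200,40,180)
q("lo base",520,700,70,240,5,20)
q("lo pin",560,645,110,190,105,135)
q("lo post",640,700,110,200,118,140)
q("lo guard",520,700,200,260,40,125)
q("all tall things",380,700,-70,100,20,300)
q("piston",400,560,0-0,60,20,300)
E
```

```text
tall top top 100 [ 460.4 -145.9  189.1] min [ 447. -169.  176.] max [ 475. -122.  198.] [array([ 461., -146.]), array([49.9, 10.9]), np.float64(64.3)]
tall top side 89 [ 454.5 -155.3  186.4] min [ 444. -172.  175.] max [ 471. -127.  192.] [array([ 457.4, -150.7]), array([49.8, 10. ]), np.float64(65.0)]
tall plate top 127 [ 457.2 -143.7  102.6] min [ 446. -167.   33.] max [ 475. -122.  169.] [array([ 457.3, -143.8]), array([50.8,  8.5]), np.float64(56.2)]
tall plate side 359 [ 451.  -161.6  101.1] min [ 443. -174.   30.] max [ 466. -122.  170.] [array([ 458.2, -148.6]), array([54.2, 10.2]), np.float64(64.8)]
tall foot top 242 [ 455.3 -143.    14.8] min [ 384. -219.    8.] max [538. -82.  23.] [array([ 461.3, -150.7]), array([154.3, 135.7]), np.float64(0.6)]
tall foot side 353 [ 454.8 -154.5   15.4] min [ 424. -186.    8.] max [ 490. -111.   24.] [array([ 458.1, -148.9]), array([65. , 49.8]), np.float64(64.3)]
short top top 84 [426.6 175.7 135.2] min [413. 153. 125.] max [441. 200. 141.] [array([426.6, 175.7]), array([10.9, 50.1]), np.float64(24.4)]
short top side 91 [423.8 170.9 132.2
[... 2913 characters left out ...]
.3 216.8  78.1] min [603. 205.  40.] max [685. 229. 119.] [array([643.7, 215.2]), array([18.7, 81.2]), np.float64(81.8)]
all tall things top 445 [556.6 -11.   36.1] min [418. -57.  20.] max [668.  22.  83.] [array([542.8, -18.6]), array([250.1,  79.2]), np.float64(0.8)]
all tall things side 529 [518.8 -15.5  36.5] min [415. -45.  20.] max [665.  17.  79.] [array([540.1, -14.3]), array([249.6,  62. ]), np.float64(0.0)]
piston top 72 [435.2   7.8  49.5] min [418.   0.  21.] max [457.  20.  83.] [array([437.7,  10.2]), array([19. , 39.7]), np.float64(85.3)]
piston side 87 [432.8   4.4  58.3] min [417.   0.  21.] max [449.  17.  79.] [array([431.9,   7.2]), array([32.3, 15.7]), np.float64(10.3)]
```

```bash
python3 - <<'E'
from h import *
C={n:cloud(pickle.load(open(n+"0.pkl","rb"))) for n in("top","side")}
def q(name,x0,x1,y0,y1,z0,z1):
    for n,W in C.items():
        m=((W[...,0]>x0)&(W[...,0]<x1)&(W[...,1]>y0)&(W[...,1]<y1)&(W[...,2]>z0)&(W[...,2]<z1)).astype(np.uint8)
        k,l,st,_=cv2.connectedComponentsWithStats(m,connectivity=4)
        if k<2: print(name,n,0);continue
        i=1+np.argmax(st[1:,4]);P=W[l==i]
        r=cv2.minAreaRect(P[:,:2].astype(np.float32))
        c=P[:,:2]-P[:,:2].mean(0);w,v=np.linalg.eigh(c.T@c);a=np.degrees(np.arctan2(v[1,1],v[0,1]))%180
        print(name,n,len(P),"mean",P.mean(0).round(1),"rect",np.round(r[0],1),np.round(r[1],1),round(r[2],1),"pca",a.round(1),"medz",np.median(P[:,2]).round(1))
q("tall top",380,540,-220,-80,184,196)
q("tall foot",380,540,-220,-80,9,22)
q("short top",370,520,110,230,130,142)
q("short foot",370,520,110,230,9,22)
q("hi base",520,700,-260,-60,6,18)
q("hi posttop",620,700,-220,-100,182,195)
q("hi guard",520,700,-260,-200,40,180)
q("hi guardtop",520,700,-260,-200,168,182)
q("hi pin",570,630,-190,-130,150,195)
q("lo base",520,740,60,250,6,18)
q("lo posttop",620,710,110,220,124,135)
q("lo guard",520,700,200,260,40,125)
q("lo guardtop",520,700,200,260,110,125)
q("lo pin",600,660,140,190,95,135)
q("piston",380,560,230,340,30,200)
q("cyl",380,500,-40,60,20,100)
q("elbow",380,500,-320,-200,20,100)
q("pump",560,680,-60,60,15,100)
E
```

```text
tall top top 88 mean [ 460.6 -146.3  189.9] rect [ 461.2 -146.1] [49.9 10.5] 64.6 pca 64.3 medz 190.0
tall top side 63 mean [ 456.3 -151.9  189.2] rect [ 457.4 -150.7] [49.8  9.9] 64.7 pca 64.4 medz 189.6
tall foot top 179 mean [ 452.8 -137.8   16.3] rect [ 461.  -145.9] [59.8 50.7] 64.1 pca 46.3 medz 16.4
tall foot side 340 mean [ 455.  -154.2   15.4] rect [ 458.6 -148. ] [62.9 49.8] 64.3 pca 70.0 medz 15.6
short top top 81 mean [426.7 175.6 135.5] rect [426.5 175.7] [10.9 50.1] 24.3 pca 115.4 medz 135.6
short top side 66 mean [423.7 171.7 134.1] rect [424.8 173.5] [14.8 51.7] 26.4 pca 118.3 medz 134.2
short foot top 212 mean [422.3 169.1  16.2] rect [426.7 175.8] [50.1 59.9] 26.3 pca 145.2 medz 16.3
short foot side 196 mean [419.3 163.6  15.2] rect [424.6 173.3] [55.8 61.9] 26.3 pca 139.3 medz 15.4
hi base top 1271 mean [ 610.5 -157.8   12.5] rect [ 616.8 -162.9] [113.9 131.2] 6.8 pca 83.4 medz 12.5
hi base side 1054 mean [ 600.  -167.5   11.7] rect [ 614.4 -166.3] [112.8 134.1] 6.5 pca 95.2 medz 11.7
hi posttop top 168 mean [ 654.2 -159.8  187.4] rect [ 654.5 -159.8] [28.6 40. ] 6
[... 1798 characters left out ...]
.2] 78.3 pca 172.1 medz 127.3
piston side 482 mean [444.1 311.6 104.9] rect [446.2 316.3] [60.2 55.2] 33.1 pca 174.0 medz 113.8
cyl top 166 mean [434.8  -2.   45.7] rect [435.9  -0.9] [40.8 37.7] 67.8 pca 102.5 medz 45.5
cyl side 292 mean [431.4  -8.1  43.3] rect [432.9  -3.9] [40.7 41.8] 47.7 pca 92.4 medz 42.7
elbow top 308 mean [ 422.3 -300.4   36.5] rect [ 420.4 -307.4] [74.6 38.9] 37.3 pca 25.7 medz 37.2
elbow side 289 mean [ 433.2 -302.3   35.4] rect [ 426.7 -307.2] [62.3 39.2] 46.0 pca 25.4 medz 36.6
pump top 305 mean [629.8 -17.5  29.3] rect [627.7 -16.4] [58.8 69.2] 30.4 pca 90.5 medz 29.6
pump side 288 mean [626.  -26.4  26.3] rect [624.1 -20.4] [58.7 68.6] 29.1 pca 105.5 medz 27.1
```

```bash
python3 - <<'E'
from h import *
d=pickle.load(open("side0.pkl","rb"));im=d["pixels"]
a=cv2.resize(im[170:245,195:255],None,fx=6,fy=6,interpolation=cv2.INTER_CUBIC)
b=cv2.resize(im[200:300,270:330],None,fx=5,fy=4.5,interpolation=cv2.INTER_CUBIC)
cv2.imwrite("pics/zz.png",np.hstack([a[:450],b[:450]]))
E
```

```text
(no output)
```

View pics/zz.png

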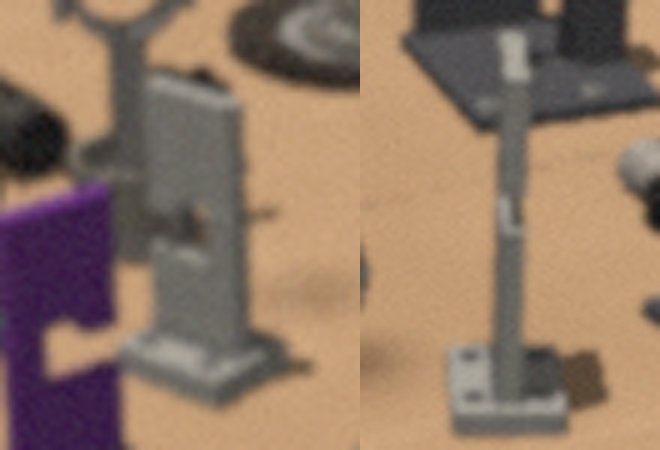

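```bash
python3 -m inch '[[85,[54,0,-28],0.13],[85,[108,0,-56],0.26],[85,[162,0,-84],0.39],[85,[216,0,-112],0.52],[85,[270,0,-140],0.65]]'; cat >> h.py <<'E'
def go(x,y,z,yaw):
    """print shift/roll in tool axes to bring TCP to x,y,z with tool z at yaw deg"""
    from workcell import manip
    s=manip.get_state();R=s["tool_rot"];dl=np.array([x,y,z])-s["tcp_pos"]
    cy=np.degrees(np.arctan2(R[1,2],R[0,2]))
    dy=(yaw-cy+180)%360-180
    print("t",round(s["time_s"],2),"tcp",s["tcp_pos"].round(1),"yaw",cy.round(2),"w",s["width"].round(3),"F",s["wrist_force"].round(1),"q",s["q"].round(0),"\nSHIFT",(R.T@dl).round(1),"dist",np.linalg.norm(dl).round(0),"ROLL",np.radians(-dy).round(4))
E
python3 -c "
from h import *
go(459.5,-148,231,-25.5)"
```

```text
time_s: 0.72
tcp_pos: [430.4, 276.9, 231.2]
tool_rot: [[0.459, -0.0, 0.888], [-0.888, -0.0, 0.459], [0.0, -1.0, -0.0]]
wrist_force: [0.9, 0.4, -0.2]
width: 0.996Traceback (most recent call last):
  File "<string>", line 3, in <module>
    go(459.5,-148,231,-25.5)
    ~~^^^^^^^^^^^^^^^^^^^^^^
  File "h.py", line 18, in go
    print("t",round(s["time_s"],2),"tcp",s["tcp_pos"].round(1),"yaw",cy.round(2),"w",s["width"].round(3),"F",s["wrist_force"].round(1),"q",s["q"].round(0),"\nSHIFT",(R.T@dl).round(1),"dist",np.linalg.norm(dl).round(0),"ROLL",np.radians(-dy).round(4))
                                                                                     ^^^^^^^^^^^^^^^^
AttributeError: 'float' object has no attribute 'round'
```

```bash
sed -i 's/s\["width"\].round(3)/np.round(s["width"],3)/' h.py
python3 -c "
from h import *
go(459.5,-148,231,-25.5)"
```

```text
t 0.72 tcp [430.4 276.9 231.2] yaw 27.32 w 0.996 F [ 0.9  0.4 -0.2] q [-40.  35.   7.  98.  -5.  47.  -4.] 
SHIFT [ 3.909e+02  3.000e-01 -1.692e+02] dist 426.0 ROLL 0.9219
```

```bash
python3 -m inch '[[85,[52,0,-22],0.14],[85,[104,0,-45],0.28],[85,[156,0,-68],0.42],[85,[208,0,-90],0.56],[85,[260,0,-112],0.7]]' >/dev/null
python3 -c "
from h import *
go(459.5,-148,231,-25.5)"
```

```text
t 1.35 tcp [450.4  -5.4 231.3] yaw -12.8 w 0.995 F [ 1.4  0.4 -0.3] q [-13.  31.  16. 110. -13.  40.  -2.] 
SHIFT [137.    0.3  40.5] dist 143.0 ROLL 0.2216
```

```bash
python3 -m inch '[[85,[45,0,14],0.09],[85,[95,0,28],0.17],[85,[137,0,40.5],0.22],[85,[137,0,40.5],0.22],[85,[137,0,40.5],0.22]]' >/dev/null
python3 -c "
from h import *
go(459.5,-148,231,-25.5)
from workcell import cams
for n in('side','top'):
    d=cams.snapshot(n);pickle.dump(d,open(n+'1.pkl','wb'))
    a,b=(230,130) if n=='side' else (250,150)
    cv2.imwrite('pics/%s1.png'%n,cv2.resize(d['pixels'][b:b+180,a:a+180],None,fx=3,fy=3,interpolation=cv2.INTER_CUBIC))
"
```

```text
t 1.98 tcp [ 460.2 -145.7  231.2] yaw -25.12 w 0.997 F [ 0.1 -0.7 -0. ] q [  4.  34.  18. 104. -14.  44.   4.] 
SHIFT [2.4 0.2 0.4] dist 2.0 ROLL 0.0066
```

View pics/side1.png

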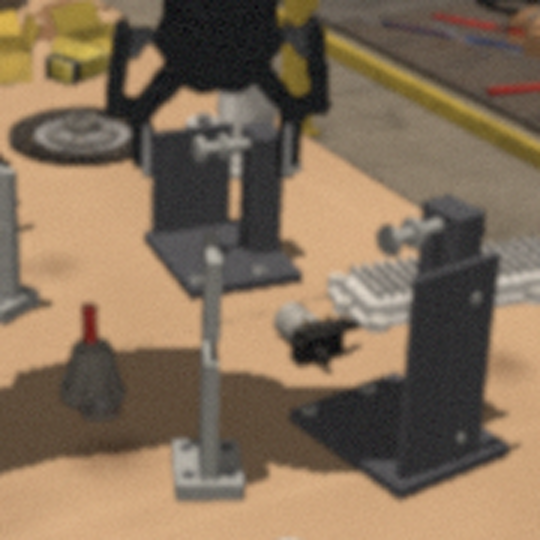

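View pics/top1.png

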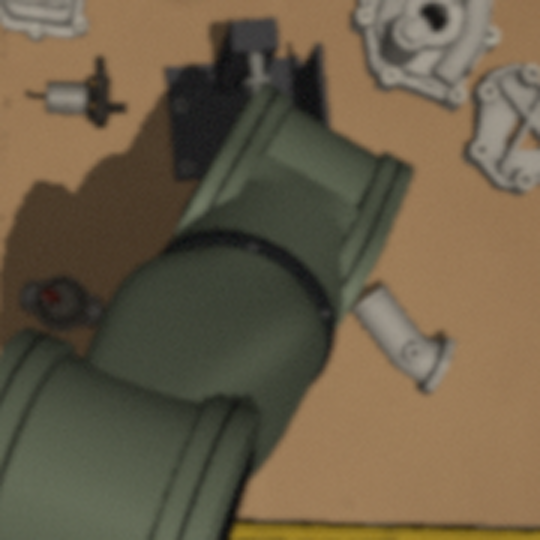

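```bash
python3 -m inch '[[85,[2.4,20,0.4],0.006],[85,[2.4,45,0.4],0.006],[85,[2.4,70,0.4],0.006],[85,[2.4,80,0.4],0.006],[85,[2.4,80,0.4],0.006]]' 60 >/dev/null
python3 -m inch '[[40,[0,0,0],0],[20,[0,0,0],0],[0,[0,0,0],0],[0,[0,0,0],0],[0,[0,0,0],0]]' 60
python3 -c "
from h import *
go(459.5,-148,150,-25.5)"
```

```text
time_s: 3.32
tcp_pos: [459.3, -148.5, 151.5]
tool_rot: [[-0.431, -0.0, 0.903], [-0.903, 0.0, -0.431], [0.0, -1.0, -0.0]]
wrist_force: [-2.6, 1.0, 6.6]
width: 0.111
t 3.33 tcp [ 459.3 -148.5  151.5] yaw -25.5 w 0.111 F [-2.6  1.   6.6] q [  6.  41.  14. 110. -18.  31.   7.] 
SHIFT [-0.5  1.5 -0.1] dist 2.0 ROLL -0.0
```

```bash
python3 -m inch '[[0,[0,-10,0],0],[0,[0,-35,0],0],[0,[0,-60,0],0],[0,[0,-65,0],0],[0,[0,-65,0],0]]'
python3 -c "
from h import *
go(475,-100,216,-5)
go(598,-111,216,6.3)"
```

```text
time_s: 3.95
tcp_pos: [459.5, -148.4, 216.1]
tool_rot: [[-0.43, -0.0, 0.903], [-0.903, -0.0, -0.43], [0.0, -1.0, -0.0]]
wrist_force: [-0.1, 0.7, -3.8]
width: 0.11
t 3.95 tcp [ 459.5 -148.4  216.1] yaw -25.49 w 0.11 F [-0.1  0.7 -3.8] q [  4.  35.  17. 105. -15.  42.   4.] 
SHIFT [-50.4   0.1  -6.9] dist 51.0 ROLL -0.3576
t 3.95 tcp [ 459.5 -148.4  216.1] yaw -25.49 w 0.11 F [-0.1  0.7 -3.8] q [  4.  35.  17. 105. -15.  42.   4.] 
SHIFT [-9.340e+01  1.000e-01  1.089e+02] dist 143.0 ROLL -0.5548
```

```bash
python3 -m inch '[[0,[-25,0,-3],-0.15],[0,[-50,0,-6],-0.3],[0,[-65,0,30],-0.42],[0,[-79,0,70],-0.5],[0,[-90,0,100],-0.55]]' >/dev/null
python3 -m inch '[[0,[0,0,0],0],[0,[0,0,0],0]]' >/dev/null
python3 -c "
from h import *
go(598,-111,206.5,6.3)
from workcell import cams
for n in('side','top'):
    d=cams.snapshot(n);pickle.dump(d,open(n+'2.pkl','wb'))
    a,b=(270,120) if n=='side' else (250,90)
    cv2.imwrite('pics/%s2.png'%n,cv2.resize(d['pixels'][b:b+180,a:a+180],None,fx=3,fy=3,interpolation=cv2.INTER_CUBIC))
"
```

```text
t 4.83 tcp [ 587.8 -110.4  215.4] yaw 5.98 w 0.107 F [-1.1  0.3 -2.8] q [ 3. 44.  9. 81. -7. 55. 20.] 
SHIFT [ 1.7  8.9 10.1] dist 14.0 ROLL -0.0057
```

View pics/side2.png

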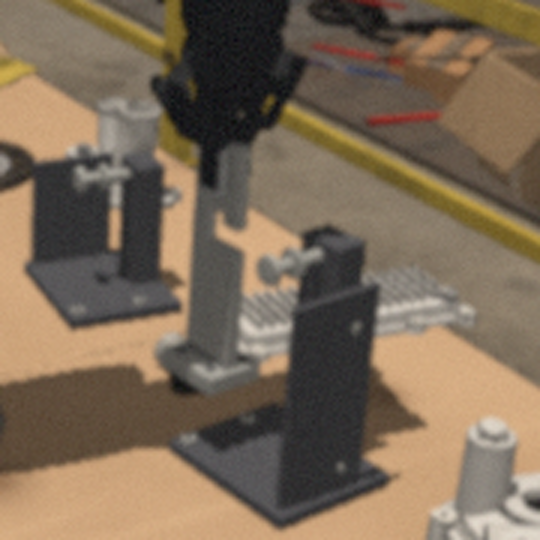

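View pics/top2.png

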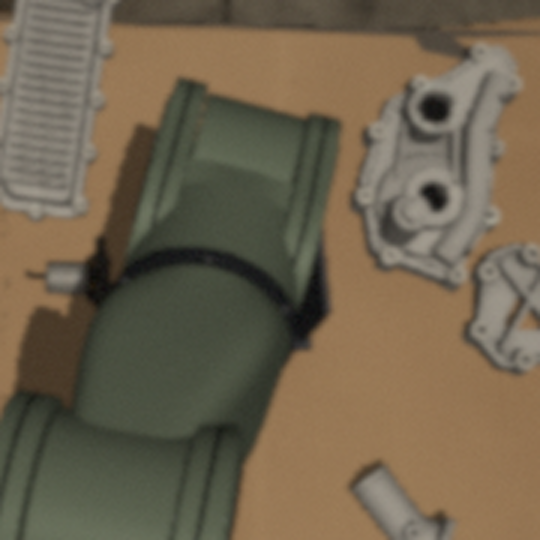

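```bash
cat > m.py <<'E'
from h import *
import sys
def own(W,o,yaw):
    a=np.radians(yaw);ex=np.array([np.cos(a),np.sin(a),0]);ey=np.array([-np.sin(a),np.cos(a),0])
    D=W-np.array(o);return np.stack([D@ex,D@ey,D[...,2]],-1)
E
python3 - <<'E'
from m import *
d=pickle.load(open("side2.pkl","rb"));W=cloud(d)
B=own(W,[587.8,-110.4,215.4-151.5],5.98)
def st(n,P,m):
    p=P[m];print(n,len(p),"med",np.median(p,0).round(1) if len(p) else '',"p2",np.percentile(p,2,0).round(1),"p98",np.percentile(p,98,0).round(1))
X,Y,Z=B[...,0],B[...,1],B[...,2]
near=(abs(X)<35)&(abs(Y)<40)
st("plate face low",B,near&(abs(Y)<18)&(Z>30)&(Z<105)&(X<5))
st("plate right edge",B,near&(Y<-20)&(Z>30)&(Z<100)&(X>-2)&(X<6))
st("foot",B,near&(Z>-10)&(Z<25))
# edges via the lower plate
st("plate all low",B,near&(Z>30)&(Z<105))
S=own(W,[604.3,-165.6,175],6.3)
x,y,z=S[...,0],S[...,1],S[...,2]
st("head",S,(abs(y)<16)&(abs(z)<18)&(x<-5)&(x>-25))
st("headface",S,(abs(y)<9)&(abs(z)<9)&(x<-11)&(x>-25))
st("groove",S,(abs(y)<12)&(abs(z)<12)&(x>-4)&(x<4))
st("pin back",S,(abs(y)<12)&(abs(z)<12)&(x>16)&(x<32))
st("collar",S,(abs(y)<16)&(abs(z)<18)&(x>6)&(x<15))
d=pickle.load(open("top0.pkl","rb"));W=cloud(d)
S=own(W,[604.3,-165.6,175],6.3)
x,y,z=S[...,0],S[...,1],S[...,2]
print("top")
st("head",S,(abs(y)<16)&(abs(z)<18)&(x<-5)&(x>-25))
st("groove",S,(abs(y)<12)&(abs(z)<12)&(x>-4)&(x<4))
st("pin back",S,(abs(y)<12)&(abs(z)<12)&(x>16)&(x<32))
st("collar",S,(abs(y)<16)&(abs(z)<18)&(x>6)&(x<15))
st("post",S,(abs(y)<30)&(abs(z-12)<4)&(x>30)&(x<70))
E
```

```text
plate face low 311 med [-5.  -0.4 68.8] p2 [ -7.7 -17.5  31.5] p98 [ -1.9  17.  103.6]
plate right edge 67 med [  1.6 -22.6  66.3] p2 [ -1.9 -26.   30.3] p98 [  5.2 -20.2  97.8]
foot 392 med [-10.9 -13.6  14.6] p2 [-26.9 -29.8   1.5] p98 [21.4 27.7 24.1]
plate all low 537 med [-4.6 -4.5 68.6] p2 [ -7.7 -24.7  31.3] p98 [  4.6  25.9 103.5]
head 76 med [-14.   -2.7   1.2] p2 [-17.  -12.7 -10.2] p98 [-10.4   9.3  11.2]
headface 43 med [-14.4  -0.7  -0.3] p2 [-17.3  -7.9  -8.8] p98 [-12.6   8.2   8.1]
groove 13 med [ 0.6 -3.8  2.2] p2 [-2.9 -5.8 -3.4] p98 [ 3.8 -0.1  5.1]
pin back 22 med [25.  -3.6  2.2] p2 [17.9 -6.7 -2.9] p98 [31.6  1.   5.4]
collar 56 med [ 8.9 -4.8  2.7] p2 [  6.1 -12.3  -9.9] p98 [11.7  9.9 12.3]
top
head 32 med [-11.2   0.7   8.1] p2 [-13.8  -9.5  -4.8] p98 [-7.4 10.8 12.6]
groove 14 med [0.3 1.9 5.5] p2 [-3.3 -3.2 -1.3] p98 [ 3.6  4.8 10.3]
pin back 23 med [23.6  0.3  5.2] p2 [17.  -3.4  0.5] p98 [29.6  5.3  9.3]
collar 27 med [9.8 1.7 7.5] p2 [ 6.1 -9.  -0.7] p98 [14.  10.8 14.7]
post 149 med [50.6  0.7 12.2] p2 [ 37.1 -19.1   8.2] p98 [63.4 19.5 15.5]
```

```bash
python3 -m inch '[[0,[0,4,5],-0.003],[0,[1,9,10],-0.006],[0,[1,9,10.5],-0.006],[0,[1,9,10.5],-0.006],[0,[1,9,10.5],-0.006]]' >/dev/null
python3 -c "
from h import *
go(604.3,-165.6,206.5,6.3)
from workcell import cams
for n in('side',):
    d=cams.snapshot(n);pickle.dump(d,open(n+'3.pkl','wb'))
    a,b=(310,150)
    cv2.imwrite('pics/%s3.png'%n,cv2.resize(d['pixels'][b:b+120,a:a+120],None,fx=5,fy=5,interpolation=cv2.INTER_CUBIC))
"
```

```text
t 5.55 tcp [ 599.1 -110.3  207.4] yaw 6.35 w 0.108 F [ 0.3 -0.4 -2.7] q [ 3. 45.  9. 79. -7. 56. 20.] 
SHIFT [55.5  1.  -0.9] dist 56.0 ROLL 0.0009
```

View pics/side3.png

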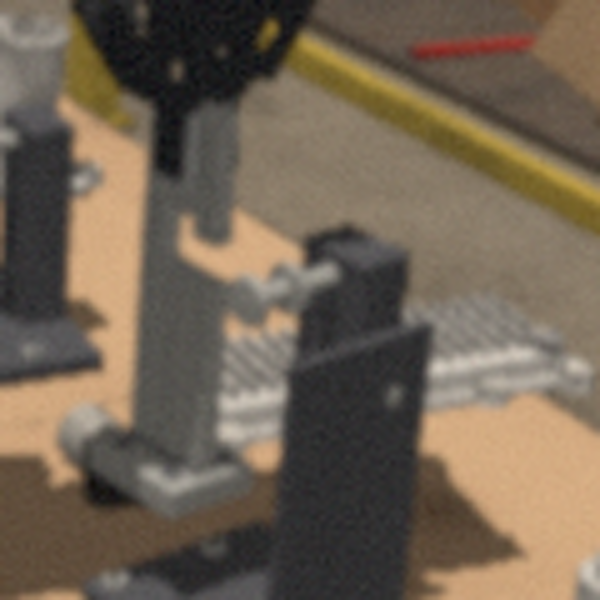

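```bash
python3 -m inch '[[0,[7,1,-0.9],0],[0,[15,1,-0.9],0],[0,[23,1,-0.9],0],[0,[30,1,-0.9],0],[0,[30,1,-0.9],0]]' >/dev/null
python3 -c "
from h import *
go(604.3,-165.6,206.5,6.3)
from workcell import cams
for n in('side',):
    d=cams.snapshot(n);pickle.dump(d,open(n+'4.pkl','wb'))
    a,b=(310,150)
    cv2.imwrite('pics/%s4.png'%n,cv2.resize(d['pixels'][b:b+120,a:a+120],None,fx=5,fy=5,interpolation=cv2.INTER_CUBIC))
"
```

```text
t 6.22 tcp [ 601.5 -140.9  206.3] yaw 6.31 w 0.113 F [-0.5  0.7 -3.2] q [ 6. 46.  8. 77. -7. 57. 22.] 
SHIFT [24.9 -0.2  0. ] dist 25.0 ROLL 0.0002
```

View pics/side4.png

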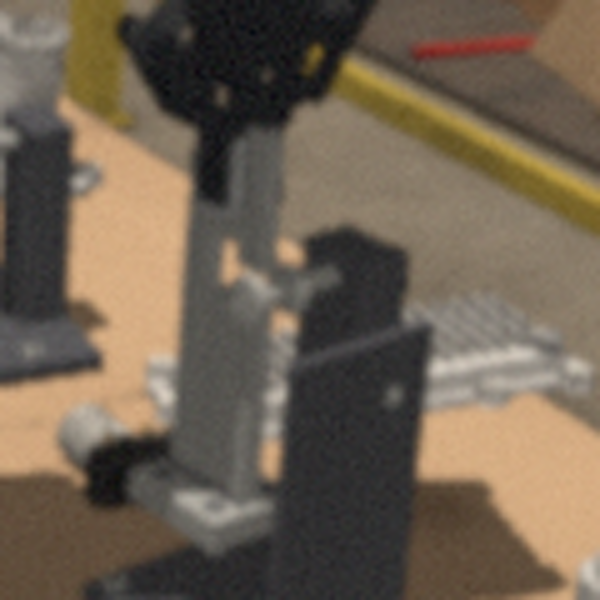

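```bash
python3 -m inch '[[0,[7,0,0],0],[0,[14,0,0],0],[0,[20,0,0],0],[0,[25,0,0],0],[0,[25,0,0],0]]' >/dev/null
python3 -c "
from h import *
go(604.3,-165.6,206.5,6.3)
from workcell import cams
for n in('side',):
    d=cams.snapshot(n);pickle.dump(d,open(n+'5.pkl','wb'))
    a,b=(310,150)
    cv2.imwrite('pics/%s5.png'%n,cv2.resize(d['pixels'][b:b+120,a:a+120],None,fx=5,fy=5,interpolation=cv2.INTER_CUBIC))
"
```

```text
t 6.9 tcp [ 604.3 -165.5  206.3] yaw 6.33 w 0.111 F [ 0.5  0.2 -3.4] q [ 9. 47.  8. 75. -7. 58. 24.] 
SHIFT [ 0.1 -0.2 -0. ] dist 0.0 ROLL 0.0005
```

View pics/side5.png

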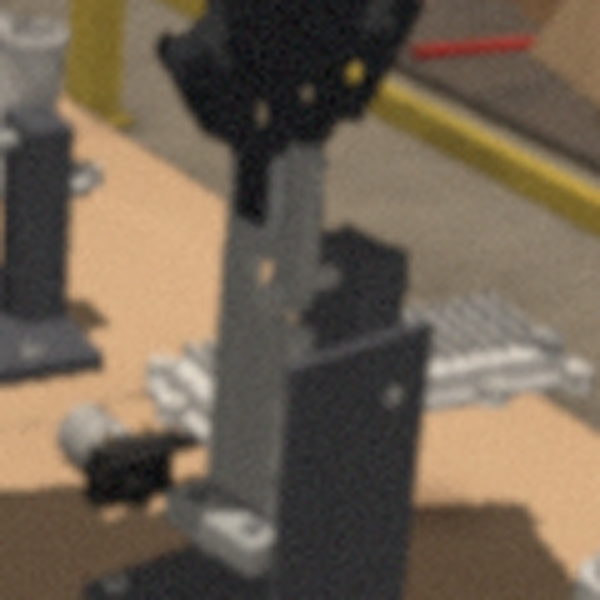

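```bash
python3 -m inch '[[0,[0,3,0],0],[0,[0,6,0],0],[0,[0,9,0],0],[0,[0,11,0],0],[0,[0,11,0],0]]' 
python3 -m inch '[[0,[0,1,0],0],[0,[0,1,0],0]]' 
```

```text
time_s: 7.58
tcp_pos: [604.3, -165.0, 195.2]
tool_rot: [[0.111, -0.0, 0.994], [-0.994, -0.0, 0.111], [-0.0, -1.0, -0.0]]
wrist_force: [0.1, -0.0, -2.5]
width: 0.11
time_s: 7.82
tcp_pos: [604.4, -165.1, 194.5]
tool_rot: [[0.111, 0.0, 0.994], [-0.994, -0.0, 0.111], [0.0, -1.0, 0.0]]
wrist_force: [-0.6, 1.0, -1.2]
width: 0.112
```

```bash
python3 -m inch '[[0,[0,1,0],0],[0,[0,1,0],0],[0,[0,1,0],0]]';python3 -m inch '[[0,[0,0.6,0],0],[0,[0,0.6,0],0],[0,[0,0.6,0],0]]' 
python3 -c "
from h import *
from workcell import cams
for n in('side',):
    d=cams.snapshot(n);pickle.dump(d,open(n+'6.pkl','wb'))
    a,b=(310,150)
    cv2.imwrite('pics/%s6.png'%n,cv2.resize(d['pixels'][b:b+120,a:a+120],None,fx=5,fy=5,interpolation=cv2.INTER_CUBIC))
"
```

```text
time_s: 8.2
tcp_pos: [604.5, -165.1, 194.1]
tool_rot: [[0.111, 0.001, 0.994], [-0.994, -0.0, 0.111], [0.0, -1.0, 0.001]]
wrist_force: [-3.3, 1.1, 9.4]
width: 0.111
time_s: 8.57
tcp_pos: [604.5, -165.1, 194.0]
tool_rot: [[0.111, 0.001, 0.994], [-0.994, -0.0, 0.111], [0.001, -1.0, 0.001]]
wrist_force: [-5.1, 0.8, 16.6]
width: 0.108
```

View pics/side6.png

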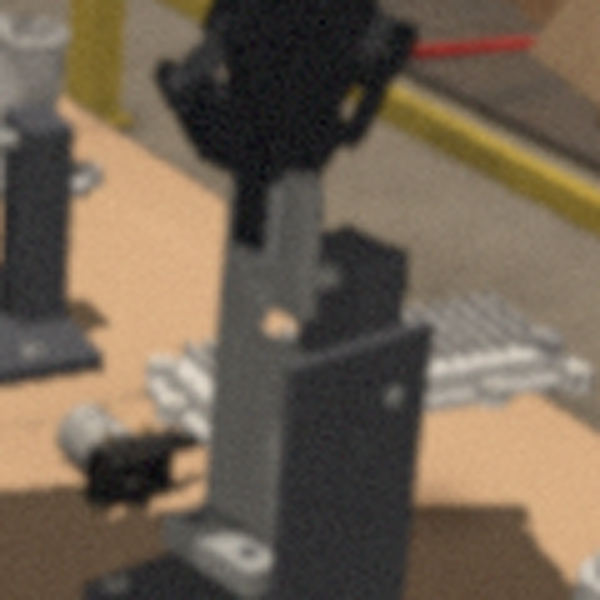

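```bash
python3 -m inch '[[0,[0,-1.2,0],0],[0,[0,-1.2,0],0]]';python3 -m inch '[[14,[0,0,0],0],[18,[0,0,0],0],[24,[0,0,0],0],[30,[0,0,0],0],[36,[0,0,0],0]]' 20
python3 -c "
from h import *
from workcell import cams
for n in('side',):
    d=cams.snapshot(n);pickle.dump(d,open(n+'7.pkl','wb'))
    a,b=(310,150)
    cv2.imwrite('pics/%s7.png'%n,cv2.resize(d['pixels'][b:b+120,a:a+120],None,fx=5,fy=5,interpolation=cv2.INTER_CUBIC))
"
```

```text
time_s: 8.88
tcp_pos: [604.5, -165.0, 194.2]
tool_rot: [[0.111, 0.0, 0.994], [-0.994, -0.0, 0.111], [0.0, -1.0, 0.0]]
wrist_force: [-1.1, 0.5, 6.2]
width: 0.107
time_s: 9.5
tcp_pos: [604.3, -165.0, 193.9]
tool_rot: [[0.111, -0.0, 0.994], [-0.994, -0.0, 0.111], [0.0, -1.0, -0.0]]
wrist_force: [-0.1, 0.2, -1.3]
width: 0.423
```

View pics/side7.png

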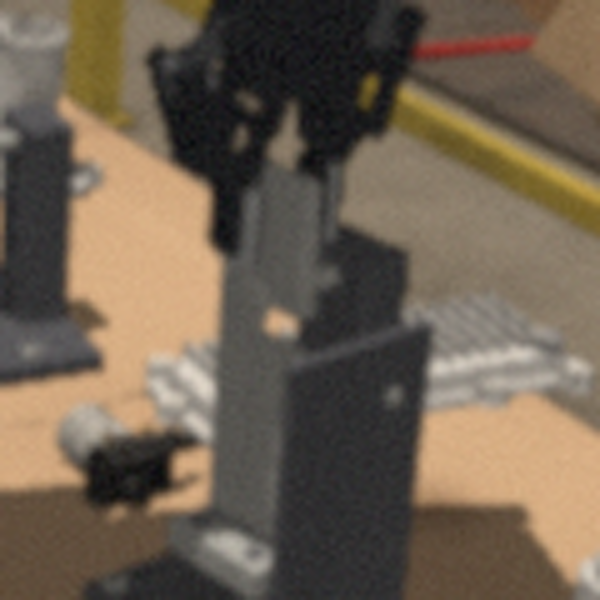

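```bash
python3 -m inch '[[40,[0,-8,0],0],[40,[0,-30,0],0],[40,[0,-60,0],0],[60,[0,-75,0],0],[60,[0,-75,0],0]]'
python3 -c "
from h import *
go(425.6,174.6,250,25.3)
from workcell import cams
for n in('side',):
    d=cams.snapshot(n);pickle.dump(d,open(n+'8.pkl','wb'))
    a,b=(310,130)
    cv2.imwrite('pics/%s8.png'%n,cv2.resize(d['pixels'][b:b+120,a:a+120],None,fx=5,fy=5,interpolation=cv2.INTER_CUBIC))
"
```

```text
time_s: 10.18
tcp_pos: [604.7, -165.1, 270.1]
tool_rot: [[0.111, 0.002, 0.994], [-0.994, -0.001, 0.111], [0.001, -1.0, 0.002]]
wrist_force: [0.2, 0.2, -0.0]
width: 0.7
t 10.18 tcp [ 604.7 -165.1  270.1] yaw 6.36 w 0.7 F [ 0.2  0.2 -0. ] q [ 9. 44.  9. 70. -7. 67. 24.] 
SHIFT [-357.5   19.6 -140.4] dist 385.0 ROLL -0.3305
```

View pics/side8.png

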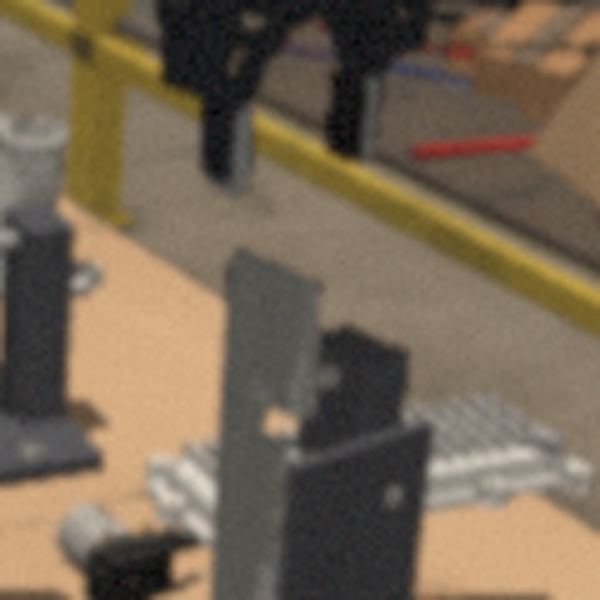

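```bash
python3 - <<'E'
from m import *
for k in ("0","4","5","8"):
    d=pickle.load(open(f"side{k}.pkl","rb"));W=cloud(d)
    S=own(W,[604.3,-165.6,175],6.3);x,y,z=S[...,0],S[...,1],S[...,2]
    m=(abs(y)<14)&(abs(z)<14)&(x<0)&(x>-25)
    print(k,m.sum(),np.histogram(x[m],bins=range(-24,2,2)))
d=pickle.load(open(f"side8.pkl","rb"));W=cloud(d)
S=own(W,[604.3,-165.6,175],6.3);x,y,z=S[...,0],S[...,1],S[...,2]
m=(abs(y)<28)&(z>20)&(z<62)&(x<20)&(x>-25)
p=S[m];print(len(p),np.median(p,0),np.percentile(p,[2,98],0).round(1))
f=m&(abs(y)<20)&(z<52)
A=np.c_[S[f][:,1:],np.ones(f.sum())];print(np.linalg.lstsq(A,S[f][:,0],rcond=None)[0])
uv=proj(d,[[590,-167.2,175],[604.3,-165.6,175]]);print(uv)
im=d["pixels"][170:260,340:400];im=cv2.convertScaleAbs(im,alpha=2.2,beta=-60)
cv2.imwrite("pics/z8.png",cv2.resize(im,None,fx=6,fy=6,interpolation=cv2.INTER_CUBIC))
E
```

```text
0 81 (array([ 0,  0,  0, 14, 32, 21,  6,  2,  0,  1,  5,  0]), array([-24, -22, -20, -18, -16, -14, -12, -10,  -8,  -6,  -4,  -2,   0]))
4 92 (array([ 0,  0,  1,  6, 34, 21, 11,  3,  2,  4,  6,  4]), array([-24, -22, -20, -18, -16, -14, -12, -10,  -8,  -6,  -4,  -2,   0]))
5 106 (array([ 0,  0,  0,  9, 32, 21, 10,  6,  3,  7, 13,  5]), array([-24, -22, -20, -18, -16, -14, -12, -10,  -8,  -6,  -4,  -2,   0]))
8 117 (array([ 0,  0,  1,  4, 40, 21,  7,  2,  3, 12, 24,  3]), array([-24, -22, -20, -18, -16, -14, -12, -10,  -8,  -6,  -4,  -2,   0]))
346 [-3.80953428 -1.8089411  40.8696561 ] [[ -6.8 -23.   20.9]
 [  4.5  26.1  58.4]]
[-0.03624425  0.01258562 -4.50631793]
[[358.4813756  210.15865749]
 [363.56283838 208.58499727]]
```

View pics/z8.png

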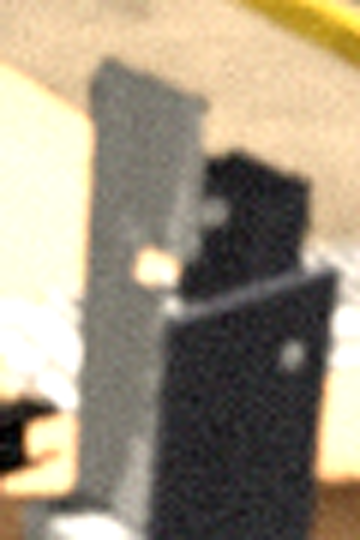

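```bash
python3 -m inch '[[85,[-30,0,-12],-0.03],[85,[-80,0,-32],-0.08],[85,[-132,0,-52],-0.13],[85,[-184,0,-72],-0.18],[85,[-236,0,-93],-0.23]]' >/dev/null;  python3 -m inch '[[85,[-50,0,-24],-0.04],[85,[-95,0,-46],-0.08],[85,[-95,20,-46],-0.08],[85,[-95,20,-46],-0.08]]' >/dev/null
python3 -c "
from h import *
go(425.6,174.6,250,25.3)"
```

```text
t 11.35 tcp [410.  133.3 248. ] yaw 24.15 w 0.992 F [-0.4 -0.5 -0. ] q [-26.  28.   5. 112.  -4.  41.   6.] 
SHIFT [-31.4  -2.   31.1] dist 44.0 ROLL -0.0201
```

```bash
python3 -m inch '[[85,[-15,0,15],-0.01],[85,[-31,0,31],-0.022],[85,[-31.4,20,31],-0.022],[85,[-31.4,20,31],-0.022],[85,[-31.4,20,31],-0.022]]' >/dev/null
python3 -c "
from h import *
go(425.6,174.6,97,25.6)
from workcell import cams
for n in('side',):
    d=cams.snapshot(n);pickle.dump(d,open(n+'9.pkl','wb'))
    a,b=(160,100)
    cv2.imwrite('pics/%s9.png'%n,cv2.resize(d['pixels'][b:b+150,a:a+150],None,fx=4,fy=4,interpolation=cv2.INTER_CUBIC))
"
```

```text
t 11.97 tcp [426.4 174.3 229.5] yaw 25.33 w 0.995 F [-0.5  0.  -0.7] q [-29.  31.   5. 108.  -4.  41.   3.] 
SHIFT [ -0.7 132.5  -0.6] dist 133.0 ROLL -0.0048
```

View pics/side9.png

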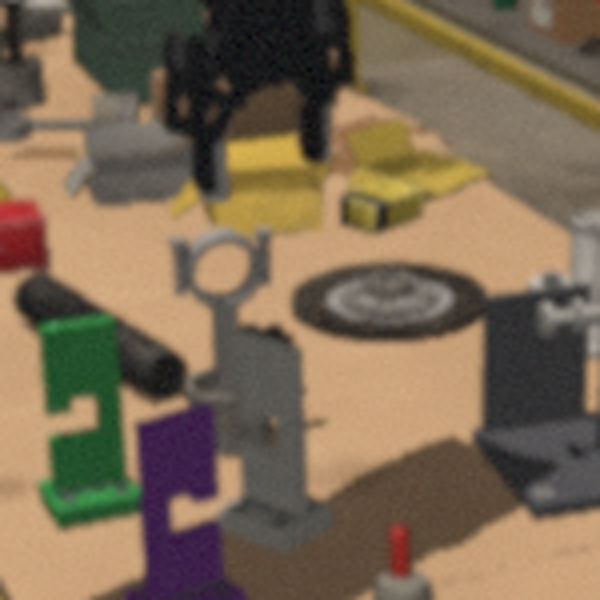

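```bash
python3 -m inch '[[85,[-0.7,30,-0.6],-0.005],[85,[-0.7,65,-0.6],-0.005],[85,[-0.7,100,-0.6],-0.005],[85,[-0.7,125,-0.6],-0.005],[85,[-0.7,132.5,-0.6],-0.005]]' 60 >/dev/null
python3 -m inch '[[60,[0,0,0],0],[40,[0,0,0],0],[15,[0,0,0],0],[0,[0,0,0],0],[0,[0,0,0],0]]' 60 > /dev/null
python3 -m inch '[[0,[0,0,0],0],[0,[0,0,0],0]]'  > /dev/null
python3 -c "
from h import *
go(425.6,174.6,97,25.6)"
```

```text
t 13.53 tcp [425.2 175.   96.8] yaw 25.67 w 0.112 F [-2.  -0.9  9.1] q [-28.  45.   2. 117.  -5.  18.   5.] 
SHIFT [ 0.5 -0.2  0.1] dist 1.0 ROLL 0.0012
```

```bash
python3 -m inch '[[0,[0,-10,0],0],[0,[0,-35,0],0],[0,[0,-60,0],0],[0,[0,-65,0],0],[0,[0,-65,0],0]]'
python3 -c "
from h import *
go(510,110,161,10)
go(624,104,161,-7.9)
d=pickle.load(open('top0.pkl','rb'))
from m import own
def st(n,P,m):
    p=P[m];print(n,len(p),'med',np.median(p,0).round(1),'p2',np.percentile(p,2,0).round(1),'p98',np.percentile(p,98,0).round(1))
for k in('side0','top0'):
    W=cloud(pickle.load(open(k+'.pkl','rb')))
    S=own(W,[634.3,163.3,117],-7.9)
    x,y,z=S[...,0],S[...,1],S[...,2]
    print(k)
    st('head',S,(abs(y)<16)&(abs(z)<18)&(x<-5)&(x>-25))
    st('headface',S,(abs(y)<9)&(abs(z)<9)&(x<-9)&(x>-25))
    st('groove',S,(abs(y)<12)&(abs(z)<12)&(x>-4)&(x<4))
    st('pin back',S,(abs(y)<12)&(abs(z)<12)&(x>16)&(x<32))
    st('collar',S,(abs(y)<16)&(abs(z)<18)&(x>6)&(x<15))
    st('post',S,(abs(y)<30)&(abs(z-12)<4)&(x>30)&(x<70))
    st('guard',S,(abs(y-57)<12)&(z<-10)&(z>-80)&(x>-60)&(x<70))
"
```

```text
time_s: 14.15
tcp_pos: [425.3, 175.1, 161.3]
tool_rot: [[0.433, 0.0, 0.901], [-0.901, 0.0, 0.433], [0.0, -1.0, 0.0]]
wrist_force: [0.2, -0.6, -2.8]
width: 0.107
t 14.15 tcp [425.3 175.1 161.3] yaw 25.67 w 0.107 F [ 0.2 -0.6 -2.8] q [-28.  38.   4. 114.  -5.  29.   4.] 
SHIFT [95.4  0.3 48.2] dist 107.0 ROLL 0.2735
t 14.15 tcp [425.3 175.1 161.3] yaw 25.67 w 0.107 F [ 0.2 -0.6 -2.8] q [-28.  38.   4. 114.  -5.  29.   4.] 
SHIFT [150.1   0.4 148.3] dist 211.0 ROLL 0.5859
side0
head 37 med [-13.2  -4.    1.9] p2 [-16.8 -11.6 -11.4] p98 [-5.5 13.1 11.2]
headface 19 med [-13.2  -4.    2.1] p2 [-16.4  -8.2  -6.9] p98 [-9.4  6.6  8.2]
groove 10 med [-0.4 -2.   0.4] p2 [-3.6 -3.8 -4.3] p98 [3.8 2.1 4.8]
pin back 16 med [23.1 -1.9  1.7] p2 [16.9 -5.9 -5.1] p98 [30.4  2.2  6.3]
collar 34 med [ 9.4 -4.9  3.2] p2 [  6.4 -12.7 -10. ] p98 [14.  11.2 11. ]
post 67 med [47.9 -2.7 11.3] p2 [ 35.2 -21.3   8.8] p98 [62.3 17.6 13.8]
guard 505 med [ -4.3  53.7 -49.3] p2 [-36.6  48.  -79. ] p98 [ 39.3  60.4 -11.4]
top0
head 31 med [-11.5   0.1   7.3] p2 [-14.3  -8.8  -5.7] p98 [-6.2 12.3 14.1]
headface 8 med [-12.6  -4.    4.3] p2 [-13.2  -7.3  -5.8] p98 [-9.8  5.5  7.5]
groove 10 med [0.6 1.9 4. ] p2 [-3.  -2.2 -1.4] p98 [3.6 6.4 6.7]
pin back 23 med [25.9  0.8  5.6] p2 [17.2 -3.5 -1.6] p98 [31.4  6.5 10.3]
collar 27 med [10.6 -0.6  7.1] p2 [ 6.3 -9.1  0.7] p98 [14.6 10.5 15.5]
post 127 med [49.8  2.4 12.3] p2 [ 37.5 -18.1   8.7] p98 [65.1 20.3 15.5]
guard 143 med [  0.1  53.9 -44.5] p2 [-36.2  52.7 -77. ] p98 [ 40.9  55.9 -10.7]
```

```bash
python3 -m inch '[[0,[40,0,20],0.1],[0,[80,0,42],0.22],[0,[105,0,75],0.35],[0,[127,0,112],0.47],[0,[148,0,148],0.585]]' >/dev/null
python3 -m inch '[[0,[0,0,0],0],[0,[0,0,0],0]]' >/dev/null
python3 -c "
from h import *
go(626.7,103.9,147.8,-7.9)"
```

```text
t 15.03 tcp [621.9 105.8 160.2] yaw -7.81 w 0.109 F [ 0.6 -0.  -1.9] q [-18.  51.  13.  77. -13.  53. -10.] 
SHIFT [ 1.2 12.4  5. ] dist 13.0 ROLL 0.0016
```

```bash
python3 -m inch '[[0,[0.5,6,2.5],0],[0,[1.2,12,5],0.002],[0,[1.2,12.4,5],0.002],[0,[1.2,12.4,5],0.002]]' >/dev/null
python3 -c "
from h import *
from m import own
go(626.7,103.9,147.8,-7.9)
from workcell import cams,manip
for n in('side',):
    d=cams.snapshot(n);pickle.dump(d,open(n+'10.pkl','wb'))
    a,b=(240,130)
    cv2.imwrite('pics/%s10.png'%n,cv2.resize(d['pixels'][b:b+120,a:a+120],None,fx=5,fy=5,interpolation=cv2.INTER_CUBIC))
s=manip.get_state();W=cloud(d)
def st(n,P,m):
    p=P[m];print(n,len(p),'med',np.median(p,0).round(1),'p2',np.percentile(p,2,0).round(1),'p98',np.percentile(p,98,0).round(1))
B=own(W,s['tcp_pos']-[0,0,96.8],-7.9);X,Y,Z=np.moveaxis(B,-1,0)
st('plate',B,(abs(X)<9)&(abs(Y)<35)&(Z>25)&(Z<95))
st('face',B,(abs(X)<9)&(abs(Y)<20)&(Z>25)&(Z<50))
st('foot',B,(abs(X)<35)&(abs(Y)<40)&(Z>8)&(Z<22))
S=own(W,[634.9,163.3,117],-7.9);x,y,z=np.moveaxis(S,-1,0)
st('head',S,(abs(y)<16)&(abs(z)<18)&(x<-5)&(x>-25))
st('collar',S,(abs(y)<16)&(abs(z)<18)&(x>6)&(x<15))
"
```

```text
t 15.53 tcp [627.5 103.9 149. ] yaw -7.96 w 0.109 F [ 0.4  0.6 -2. ] q [-18.  52.  13.  77. -13.  52. -10.] 
SHIFT [ 0.1  1.2 -0.8] dist 1.0 ROLL -0.0011
plate 241 med [ -3.8 -14.3  54.9] p2 [ -6.5 -27.2  25.7] p98 [ 5.1 26.  93. ]
face 59 med [-4.4 -2.6 37. ] p2 [ -6.6 -19.9  25.5] p98 [ 5.3 19.3 48.8]
foot 191 med [ -7.8 -15.2  15.1] p2 [-25.7 -31.    8.3] p98 [23.1 25.9 20.4]
head 39 med [-13.6  -3.9   1.1] p2 [-16.1 -12.6 -10.8] p98 [-5.8 13.7 11.1]
collar 19 med [9.1 0.7 1.1] p2 [  6.4  -6.  -11.5] p98 [11.4 10.1 10.7]
```

View pics/side10.png

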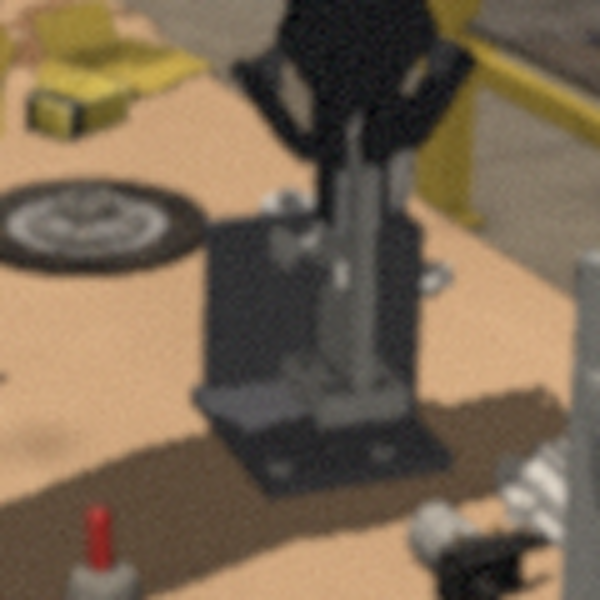

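```bash
python3 -m inch '[[0,[-7,1.2,-0.8],0],[0,[-15,1.2,-0.8],0],[0,[-23,1.2,-0.8],0],[0,[-32,1.2,-0.8],0],[0,[-32,1.2,-0.8],0]]' >/dev/null
python3 -c "
from h import *
go(635,163.8,147.8,-7.9)
from workcell import cams,manip
for n in('side',):
    d=cams.snapshot(n);pickle.dump(d,open(n+'11.pkl','wb'))
    a,b=(270,150)
    cv2.imwrite('pics/%s11.png'%n,cv2.resize(d['pixels'][b:b+80,a:a+80],None,fx=7,fy=7,interpolation=cv2.INTER_CUBIC))
"
```

```text
t 16.2 tcp [631.2 136.7 147.7] yaw -7.9 w 0.105 F [-0.2 -0.4 -2.9] q [-21.  53.  13.  75. -13.  54. -13.] 
SHIFT [-27.4  -0.1   0.1] dist 27.0 ROLL 0.0
```

View pics/side11.png

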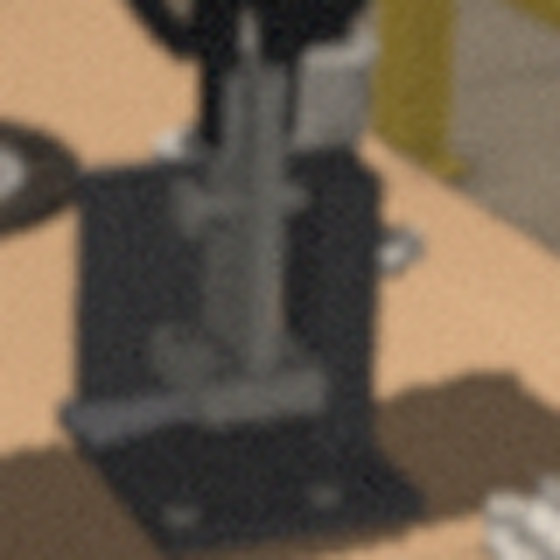

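```bash
python3 -m inch '[[0,[-7,0,0],0],[0,[-14,0,0],0],[0,[-21,0,0],0],[0,[-27.4,0,0],0],[0,[-27.4,0,0],0]]' | sed -n 2p
python3 -m inch '[[0,[0,3,0],0],[0,[0,6,0],0],[0,[0,9,0],0],[0,[0,11,0],0],[0,[0,11,0],0]]'
python3 -c "
from h import *
go(635,163.8,135.8,-7.9)"
```

```text
tcp_pos: [635.0, 163.5, 147.7]
time_s: 17.5
tcp_pos: [634.9, 162.8, 136.6]
tool_rot: [[-0.139, -0.0, 0.99], [-0.99, -0.0, -0.139], [0.0, -1.0, -0.0]]
wrist_force: [-0.0, -0.6, -2.5]
width: 0.108
t 17.5 tcp [634.9 162.8 136.6] yaw -7.97 w 0.108 F [-0.  -0.6 -2.5] q [-23.  55.  14.  73. -14.  54. -15.] 
SHIFT [-1.   0.8 -0.1] dist 1.0 ROLL -0.0013
```

```bash
python3 -m inch '[[0,[0,1,0],0],[0,[0,1.5,0],0],[0,[0,1.5,0],0]]';python3 -m inch '[[0,[0,0.8,0],0],[0,[0,0.8,0],0]]'
python3 -c "
from h import *
from workcell import cams,manip
for n in('side',):
    d=cams.snapshot(n);pickle.dump(d,open(n+'12.pkl','wb'))
    a,b=(270,150)
    cv2.imwrite('pics/%s12.png'%n,cv2.resize(d['pixels'][b:b+80,a:a+80],None,fx=7,fy=7,interpolation=cv2.INTER_CUBIC))
"
```

```text
time_s: 17.88
tcp_pos: [635.1, 162.9, 135.6]
tool_rot: [[-0.139, 0.0, 0.99], [-0.99, 0.0, -0.139], [-0.0, -1.0, 0.0]]
wrist_force: [-0.7, 0.2, 4.3]
width: 0.112
time_s: 18.12
tcp_pos: [635.2, 162.9, 135.4]
tool_rot: [[-0.139, 0.001, 0.99], [-0.99, 0.0, -0.139], [-0.0, -1.0, 0.001]]
wrist_force: [-4.2, -1.8, 14.6]
width: 0.114
```

View pics/side12.png

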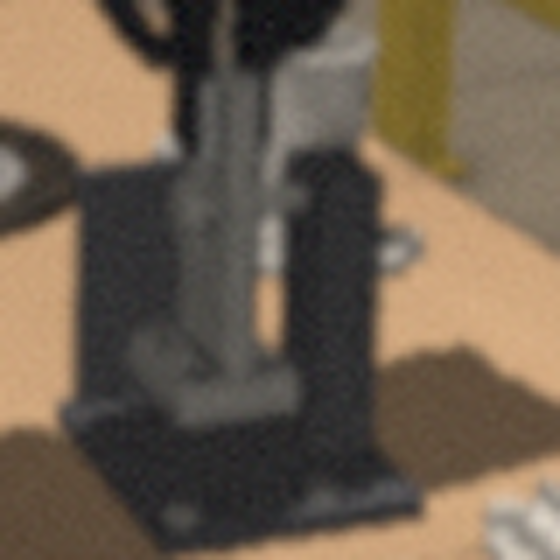

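```bash
python3 -m inch '[[0,[0,-1,0],0],[0,[0,-1,0],0]]' | grep force;python3 -m inch '[[14,[0,0,0],0],[18,[0,0,0],0],[24,[0,0,0],0],[30,[0,0,0],0],[36,[0,0,0],0]]' 20 | grep -E "force|width"
python3 -m inch '[[40,[0,-8,0],0],[40,[0,-30,0],0],[40,[0,-60,0],0],[40,[0,-100,0],0],[40,[0,-130,0],0]]'
```

```text
wrist_force: [-0.5, -0.4, 4.8]
wrist_force: [0.1, 0.3, 0.1]
width: 0.422
time_s: 19.68
tcp_pos: [635.1, 162.8, 267.8]
tool_rot: [[-0.139, 0.001, 0.99], [-0.99, 0.0, -0.139], [-0.0, -1.0, 0.001]]
wrist_force: [0.4, 0.5, -0.1]
width: 0.465
```

```bash
python3 -m inch '[[40,[-24,0,-45],-0.05],[40,[-50,0,-95],-0.15],[40,[-77,0,-147],-0.25],[40,[-104,0,-199],-0.35],[40,[-130,0,-250],-0.45]]'|sed -n 2p;python3 -m inch '[[40,[0,0,0],0],[40,[0,0,0],0],[40,[0,0,0],0]]'|sed -n 2p
python3 - <<'E'
from m import *
from workcell import cams
def st(n,P,m):
    p=P[m];print(n,len(p),'med',np.median(p,0).round(1),'p2',np.percentile(p,2,0).round(1),'p98',np.percentile(p,98,0).round(1))
for n in('side','top'):
    d=cams.snapshot(n);pickle.dump(d,open(n+'13.pkl','wb'))
    a,b,w,h=(200,120,240,180) if n=='side' else (120,100,240,180)
    cv2.imwrite('pics/%s13.png'%n,cv2.resize(d['pixels'][b:b+h,a:a+w],None,fx=3.3,fy=3.3,interpolation=cv2.INTER_CUBIC))
    W=cloud(d)
    for nm,o,yaw,h in(("tall",[604.3,-165.6,43],6.3,190),("short",[634.9,163.3,39],-7.9,136)):
        B=own(W,o,yaw);X,Y,Z=np.moveaxis(B,-1,0)
        nr=(abs(X)<8.4)&(abs(Y)<30)
        st(n+nm+" top",B,nr&(Z>h-7)&(Z<h+8))
        st(n+nm+" plate up",B,nr&(Z>h-45)&(Z<h-10)); st(n+nm+" plate lo",B,nr&(Z>25)&(Z<50))
        st(n+nm+" foot",B,(abs(X)<32)&(abs(Y)<38)&(Z>-12)&(Z<24))
E
```

```text
tcp_pos: [403.8, 327.2, 266.2]
tcp_pos: [406.3, 325.5, 265.6]
sidetall top 88 med [ -3.   -1.3 188.5] p2 [ -6.5 -21.9 183.5] p98 [  5.2  26.2 191.7]
sidetall plate up 292 med [ -4.   -2.8 162.7] p2 [ -7.  -24.2 145.7] p98 [  3.7  26.2 179.4]
sidetall plate lo 127 med [-4.3  3.1 38. ] p2 [ -7.2 -17.8  26.1] p98 [-1.8 23.9 49.7]
sidetall foot 271 med [-19.9  -2.7  14.8] p2 [-25.9 -31.7   1.2] p98 [-2.9 25.7 23.4]
sideshort top 44 med [ -1.8  -4.8 134.1] p2 [ -5.4 -26.3 129.2] p98 [  4.   20.6 138.6]
sideshort plate up 119 med [ -3.5 -12.7 109.9] p2 [ -6.  -28.4  91.5] p98 [  5.3  21.3 125. ]
sideshort plate lo 82 med [ -3.6 -13.2  38.1] p2 [ -6.2 -27.8  25.9] p98 [ 5.5 24.6 49.1]
sideshort foot 242 med [ -7.  -20.3  13.6] p2 [-25.5 -31.7   0.5] p98 [24.8 26.1 22.5]
toptall top 89 med [  1.4   3.6 190.1] p2 [ -3.8 -18.7 184.5] p98 [  6.7  27.2 195. ]
toptall plate up 60 med [ -2.5   5.5 164.5] p2 [ -3.9 -18.8 145.5] p98 [  2.5  28.5 178.7]
toptall plate lo 35 med [-2.9 -0.1 38.8] p2 [ -3.8 -24.6  25.7] p98 [ 0.3 24.2 49.2]
toptall foot 217 med [-11.    3.9  16.5] p2 [-22.7 -30.    5.9] p98 [23.8 28.3 23.3]
topshort top 83 med [  1.3   0.5 136.4] p2 [ -3.6 -23.5 130.1] p98 [  6.6  22.8 142.4]
topshort plate up 55 med [ -2.4  -2.1 108.5] p2 [ -3.6 -24.4  92.4] p98 [  4.1  24.2 122.9]
topshort plate lo 15 med [ -2.6 -12.6  36.7] p2 [ -4.1 -23.1  26.5] p98 [ 4.4 23.8 47.9]
topshort foot 223 med [-10.8  -6.2  15.9] p2 [-22.8 -27.7   5. ] p98 [24.6 30.8 22.5]
```

```bash
sleep 1
```

```text
(no output)
```

View pics/side13.png

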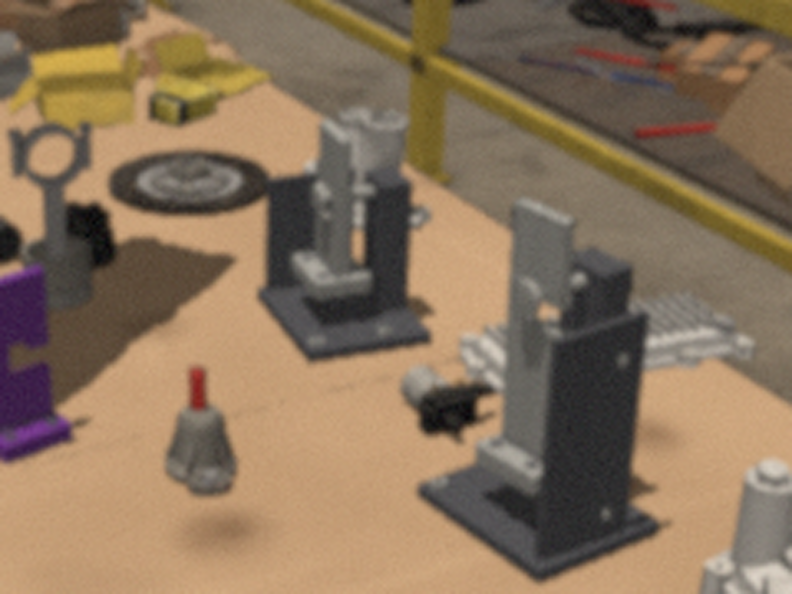

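View pics/top13.png

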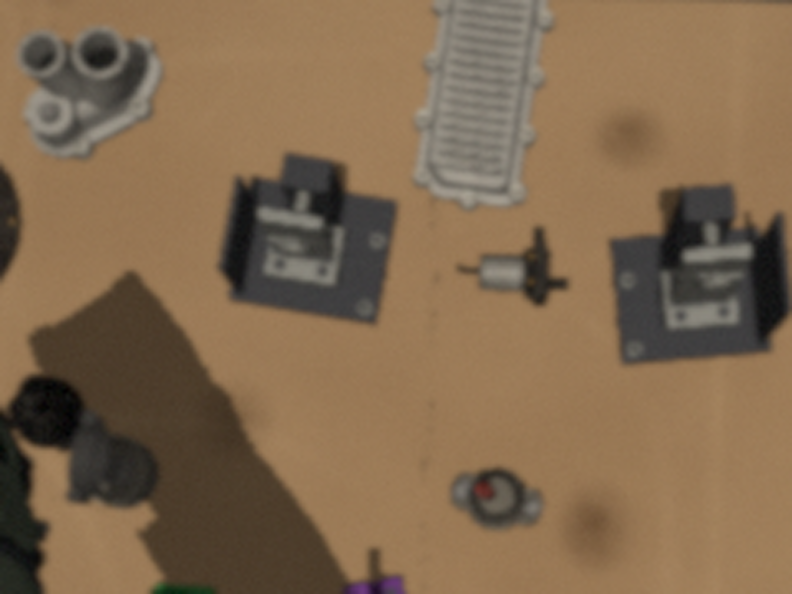

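```bash
python3 - <<'E'
from m import *
for n in('side','top'):
    W=cloud(pickle.load(open(n+'13.pkl','rb')))
    for nm,o,yaw,h in(("tall",[604.3,-165.6,43],6.3,190),("short",[634.9,163.3,39],-7.9,136)):
        B=own(W,o,yaw);X,Y,Z=np.moveaxis(B,-1,0)
        for lab,m in(("top",(abs(X)<12)&(abs(Y)<38)&(Z>h-4)&(Z<h+8)),("foot",(abs(X)<32)&(abs(Y)<42)&(Z>6)&(Z<24)&~(abs(X)<0))):
            k,l,s,_=cv2.connectedComponentsWithStats(m.astype(np.uint8),connectivity=4)
            i=1+np.argmax(s[1:,4]);P=B[l==i]
            r=cv2.minAreaRect(P[:,:2].astype(np.float32))
            c=np.polyfit(P[:,1],P[:,2],1)[0] 
            print(n,nm,lab,len(P),np.round(r[0],1),np.round(r[1],1),round(r[2],1),"slope dz/dy deg",round(np.degrees(c),1))
        # edges of plate vs height
        for z0 in range(25,h,20):
            m=(abs(X)<9)&(abs(Y)<36)&(abs(Z-z0)<6)
            if m.sum()>8: print("   z",z0,m.sum(),np.percentile(Y[m],[3,97]).round(1),end=";")
        print()
    def cen(W,x0,x1,y0,y1,z0,z1):
        m=(W[...,0]>x0)&(W[...,0]<x1)&(W[...,1]>y0)&(W[...,1]<y1)&(W[...,2]>z0)&(W[...,2]<z1)
        return W[m].mean(0).round(1),m.sum()
    W0=cloud(pickle.load(open(n+'0.pkl','rb')))
    for nm,b in dict(cyl=(380,500,-50,60,20,100),elbow=(370,500,-380,-230,15,100),pump=(560,690,-70,60,15,100),piston=(380,560,230,340,30,200),purple=(300,380,50,130,20,150)).items():print(n,nm,cen(W0,*b),cen(W,*b))
E
```

```text
side tall top 67 [-0.7  0.8] [11.9 53. ] 0.9 slope dz/dy deg -1.5
side tall foot 226 [-13.7  -3. ] [61.3 25.2] 89.1 slope dz/dy deg 1.4
   z 25 65 [-18.3  23. ];   z 45 60 [-16.3  22.8];   z 65 67 [-18.3  23.7];   z 85 69 [-16.6  24.7];   z 105 91 [-20.2  22.8];   z 125 17 [-20.6  27.2];   z 145 95 [-22.8  23.4];   z 165 105 [-23.5  25.6];   z 185 119 [-22.7  26.3];
side short top 31 [-0.5 -1.5] [49.2  9.7] 88.6 slope dz/dy deg 1.4
side short foot 195 [ 0.8 -2.7] [65.2 54.4] 87.5 slope dz/dy deg 2.8
   z 25 38 [-27.8  23.2];   z 45 40 [-26.2  24.2];   z 65 24 [-25.9  -7.2];   z 85 41 [-25.8  24.3];   z 105 41 [-28.   16.8];   z 125 43 [-27.3  21.7];
side cyl (array([431.4,  -8.1,  43.2]), np.int64(293)) (array([431.5,  -8. ,  42.7]), np.int64(297))
side elbow (array([ 408.9, -329.6,   37.4]), np.int64(791)) (array([ 408.9, -329.8,   37.4]), np.int64(790))
side pump (array([625.9, -26.7,  26.2]), np.int64(291)) (array([625.6, -27. ,  26.4]), np.int64(289))
side piston (array([444. , 311.7, 104.6]), np.int64(485)) (array([447.1, 311.1,  94.6]), np.int64(581))
side purple (array([330.3,
[... 535 characters left out ...]
.5 50.5] 89.0 slope dz/dy deg 1.1
   z 25 18 [-24.5  27.9];   z 45 9 [-23.   23.8];   z 65 10 [-23.7  23. ];   z 85 29 [-24.1  19.2];   z 105 23 [-24.   22.5];   z 125 22 [-24.7  20.3];
top cyl (array([434.7,  -2.1,  45.5]), np.int64(168)) (array([434.7,  -1.7,  45.5]), np.int64(170))
top elbow (array([ 411.1, -315.7,   38.9]), np.int64(533)) (array([ 411. , -315.7,   38.8]), np.int64(528))
top pump (array([630. , -16.9,  29.2]), np.int64(309)) (array([629.8, -17. ,  29. ]), np.int64(304))
top piston (array([449. , 312.3, 112.3]), np.int64(414)) (array([448.9, 312.2, 109.9]), np.int64(427))
top purple (array([335.5,  92.6,  93.8]), np.int64(167)) (array([335.2,  93.7,  89.7]), np.int64(176))
```

```bash
python3 -c "
from workcell import manip
print(manip.hand_in(),manip.get_state()['time_s'])"
```

```text
the job is handed in; nothing more can be done
the job is handed in; nothing more can be done
```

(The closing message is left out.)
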